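Set the slant on the stud with the angle gauge

ROBOT

A 6-joint arm with a two-finger parallel gripper is mounted at the origin on a cart in front of the work surface, level with it; the furniture and walls round the work are solid. World frame = base frame: x ahead of the robot, y to its left, z up, the work surface at z = 0. Lengths are in mm, angles in rad, forces in N, time in s.
With the tool pointing down it reaches from about 350 to 875 mm from the base axis. Payload 4.2 kg.
Tool frame: the origin (TCP) lies midway between the tips of the shut fingers; the grasp point (between the pads) lies 19 mm behind it; z points along the fingers, y is the line along which they close (so a half turn about z gives the same grasp; the last joint's range is limited). The gripper opens to 85 mm and grips with 20 to 120 N. Pads are 22 mm wide; open, the fingers measure 114 mm over their backs; the gripper's body (76 mm by 85 mm) begins 54 mm behind the grasp point. The pads swing forward as they close: fully open they stand 13 mm farther back than shut.
Start: joints at [-1.017, 0.385, 0.008, 0, -1.194, -0.259], TCP at [181.609, -598.011, 231.312] pointing down, gripper open.
Joint ranges: [-3.14, 3.14], [-1.21, 2.06], [-1.07, 1.41], [-3.16, 2.05], [-2.99, -0.16], [-3.1, 3.1]. Speed limits (rad/s): [2.79, 2.79, 3.14, 3.14, 3.14, 3.14].

INTERFACE

Orientations are given as a unit quaternion [x, y, z, w].
In Python, from bench import arm gives the robot as it stands.
- The arm moves only by the tool send_rows, never from a script. Its argument "targets" is a list of rows, each an object of numbers: "gripper": the gripper command: -1 is fully open, 1 is shut, values between are in proportion; "x", "y", "z": the shift along the tool's x, y, z in cm; "ax", "ay", "az": the turn, a rotation vector about the tool's x, y, z in degrees. A call has 1 to 5 rows; each row shifts and turns the commanded pose from where the row before left it, along the tool's axes as they then stand; what a row does not reach is not made up. A row lasts 1/12 s, in which the tool goes at most 41.7 mm and 7.16 degrees, less where a joint would pass 70% of its speed; a pose out of reach is approached as far as the arm can. A call is refused whole if a number of a shift passes 4.17 or a number of a turn 7.16, either way. A call with a gripper value outside its range is refused whole. The fingers move at their own pace and stop on an object; the grip force is fixed at half the most. Time passes only in rows, so rows that do not move let the fingers close. It gives the time, the measured TCP pose, the force, the opening and the grip force at its end, in the units of the state.
- arm.read_state(): the state, without advancing time (a new reading comes with each control period).
- arm.get_image(name): name is "side" or "top" or "wrist"; returns (picture, depth): 420x560x3 uint8, red, green, blue; 420x560 float32, mm along the optical axis (not along the pixel's ray), 0 where there is no reading.
- arm.camera_model(name): a dict with "fx", "fy", "cx", "cy" (pixels), "cam_to_world" (4x4, takes a point from camera to world coordinates). Camera axes: x right, y down, z forward; pixel columns grow to the right and rows downward; lengths in mm; the calibration is good to about 2 mm. The wrist camera is an equidistant fisheye: a pixel r from the principal point sees the ray r / f radians off the axis. A picture is of the moment at which its call begins: read the wrist's pose just before it. camera_model takes no time and is no camera call; for the wrist camera it gives the pose at the moment of the call.
- arm.job_done(): hands the job in; it is judged then, once.
Trained networks look in the newest picture that a camera, given by its name, has taken for a name from the list of things; names that differ only in an ending like _2 or _b are one class to them, and where a whole thing is asked for, a point or a joint stands for the part that bears it (a point fixed in the world has none). Each returns a list of dicts, best first, with "score" (0 to 1); they miss things now and then, are a little off and sometimes report something else, mostly with a low value. They report only what shows in the picture. A call takes as long as a camera call.
- arm.boxes_of(camera, thing): "rect" ([left, top, width, height] in pixels, round what is visible of it).
The state is a dict: "clock": time; "joints": joint angles; "joint_vel": joint speeds; "joint_efforts": joint torques, N m; "position": TCP position; "ee_rot": TCP orientation; "contact_force": force on the tool from outside, world axes, zero at the start; "wrist_torque": the same for the moment, N m; "gripper_width": finger opening in mm; "grasp_force": force on a finger pad.
Only numpy, scipy, OpenCV 4.12 (cv2) and the standard library are available. Lean on these libraries where they do the work, as an engineer would, in place of code of your own. Each camera call takes 0.05 s, during which the arm holds its last target. There are 200 camera calls.

TASK

Book the next reading on the tally counter: swing its sprung lever with the red post round to the stop, then let it spring back. Then lift the blue angle gauge by its black grip, rest it gently on the rounded crown of the steel stud so that the crown bears on its underside between the two feet, and rock it until its swinging needle settles on the red mark. Finish while still holding the gauge there on the stud, needle still and on the mark; leave the other things on the desk where they are.

Things in the scene. Friction and masses are not known exactly. Their poses are not given: they have to be found in the camera images.
- gauge: Loose 250 g angle gauge: blue dial case (80 mm) on a 34 (x) x 90 (y) mm sole. Origin: centre of its footprint; z up, dial faces -x (robot side). Rubber feet 10 mm wide, 6 mm high at y = -40, +40 mm; the flat underside between is at z = 6 mm. Dial axis z = 52 mm. Black grip block on top: 24 (y) x 22 (x) mm, z = 96 to 136 mm; pinch it across y, else the gauge may turn in the fingers.
- pointer (a joint): Needle angle on the gauge, rad, about its +x axis: 0 = along the gauge's own z, positive = clockwise seen from the robot. Black needle, brass bob below: always points straight up under gravity, swings about a second when disturbed. Rocking the gauge's top to the left (+y; anticlockwise seen from the robot) makes it grow one for one.
- mark (a joint): Angle of the red mark on the dial, same zero, sense and unit as pointer; differs from run to run (0.15 to 0.42, clockwise of the dial's top) and stays put on the dial. The needle is on the mark when both joints read the same.
- pointer_tip (a point): Tip of the needle, 29.5 mm from the dial's axis.
- mark_point (a point): Centre of the red mark's inner end, a block 6 mm wide, also 29.5 mm from the dial's axis and in the plane of the needle tip.
- stud_block: Fixed block of light brown wood, 76 (x) x 70 (y) mm, with a stepped top 40 and 30 mm high, carrying a steel stud. Origin at the centre of its underside on the desk, z up.
- stud_crown (a point): Highest point of the steel stud, 90 mm above the desk: a rounded crown of radius 12 mm, 44 mm long along the block's x with round ends, level for its middle 20 mm.
- lever (a joint): Swing of the tally counter's lever, rad: 0 = home, 0.70 = at its stop; grows anticlockwise seen from above. A spring drives it home; the push at the red post is about 1 N at home and 3.3 N at the stop.
- lever_hinge (a point): Point on the lever's vertical swing axis, 50 mm above the desk, at the middle of the tally counter: a fixed aluminium box 60 x 60 mm, its top at 47 mm (collar to 50 mm), on a 72 mm rubber base. The lever's hub (radius 12 mm) reaches up to 60 mm.
- lever_post (a point): Top centre of the upright red post at the end of the lever, 82 mm above the desk. The post is 14 mm in diameter and stands from 52 to 82 mm, its axis 62 mm from the swing axis. The arm that carries it is 12 mm wide, from 52 to 58 mm above the desk.
- mouse: Black mouse, 123 x 63 x 39 mm, loose bystander at the right. Origin under its centre.
- reagent_2: White bottle with blue cap, 48 mm across, 96 mm high, loose bystander at the back. Origin under its centre.
- sample_cup_1: Open sample cup, 45 mm across, 38 mm high, loose bystander at the back. Origin under its centre. Left of it stands the room's fixed black computer tower, 0.40 m high, from x = 0.53 to 0.93 and y = 0.28 to 0.46: coming from the left, swing in round the front of it.
- pen_black: Black pen, 138 mm long, 12 mm thick, loose bystander at the back. Origin under its centre.

How it is judged:
By the outcome, as a careful person would: the job done as asked, in the order asked, and still so for the second after the job is handed in, while the arm keeps its last pose, push and grip.
It also fails if it takes over 69 s, if anything falls off the work surface, if the arm or the gripper's body presses on something with over 40 N, if the wrist force passes 120 N, or if a joint passes its speed limit or range.

## Working session

There is one attempt and no reset: what is moved stays moved. The work goes in short steps, Python scripts to look and compute and a tool call to move; the robot and the scene stay as the last step left them, time stands still between calls to the robot, and variables do not carry over. Pictures are saved under pics/ and viewed, at most 10 in all, crops included, and the job is handed in when it is done.

Besides the shell and the picture viewer there is one more tool, called after "Emit:" in YAML: its name, and indented under it one key for each argument. send_rows: Moves the arm, as the interface text tells. Its arguments: {"type":"object","properties":{"targets":{"type":"array"}},"required":["targets"]}

```bash
mkdir -p pics; cat > h.py <<'E'
import numpy as np, cv2
from bench import arm
from scipy.spatial.transform import Rotation as R
def snap(n,f=None):
    p,d=arm.get_image(n); m=arm.camera_model(n)
    if f: cv2.imwrite(f'pics/{f}.png',p[:,:,::-1])
    return p,d,m
def cloud(d,m):
    v,u=np.mgrid[:d.shape[0],:d.shape[1]]
    P=np.stack([(u-m['cx'])/m['fx']*d,(v-m['cy'])/m['fy']*d,d,np.ones_like(d)],-1)
    W=(P@np.array(m['cam_to_world']).T)[...,:3]; W[d<=0]=np.nan
    return W
def px(m,pt):
    c=np.linalg.inv(np.array(m['cam_to_world']))@np.append(pt,1); return c[0]/c[2]*m['fx']+m['cx'],c[1]/c[2]*m['fy']+m['cy']
E
python3 - <<'E'
from h import *
ims=[]
for c in ['top','side']:
    p,d,m=snap(c); ims.append(p); W=cloud(d,m); np.savez(f'{c}.npz',p=p,d=d,W=W)
    print(c,np.round(m['cam_to_world'],3).tolist(),m['fx'])
    for t in ['gauge','stud_block','lever','mouse','reagent_2','sample_cup_1','pen_black']:
        for b in arm.boxes_of(c,t)[:1]:
            l,tp,w,h=map(int,b['rect']); q=W[tp:tp+h,l:l+w].reshape(-1,3)
            q=q[q[:,2]>8] 
            print(t,round(b['score'],2),[l,tp,w,h],np.round(np.nanpercentile(q,[2,50,98],axis=0)).tolist() if len(q) else '')
cv2.imwrite('pics/a.png',np.hstack(ims)[:,:,::-1][:, :]) if 0 else [cv2.imwrite(f'pics/{n}.png',i[:,:,::-1]) for n,i in zip(['top','side'],ims)]
s=arm.read_state();print(s)
E
```

```text
top [[0.007, -0.983, 0.181, 478.062], [-1.0, -0.008, -0.008, -109.24], [0.009, -0.181, -0.983, 1054.745], [0.0, 0.0, 0.0, 1.0]] 436.85716129803717
gauge 0.75 [165, 238, 47, 22] [[535.0, 53.0, 16.0], [550.0, 85.0, 77.0], [572.0, 135.0, 138.0]]
stud_block 0.77 [250, 204, 29, 33] [[589.0, -115.0, 28.0], [621.0, -83.0, 39.0], [661.0, -50.0, 91.0]]
lever 0.46 [353, 225, 16, 34] [[540.0, -324.0, 33.0], [585.0, -302.0, 56.0], [614.0, -288.0, 83.0]]
mouse 0.85 [394, 221, 36, 42] [[533.0, -473.0, 13.0], [574.0, -434.0, 32.0], [622.0, -398.0, 41.0]]
reagent_2 0.57 [176, 135, 25, 27] [[775.0, 79.0, 13.0], [789.0, 95.0, 70.0], [814.0, 121.0, 98.0]]
sample_cup_1 0.63 [136, 138, 24, 20] [[778.0, 185.0, 9.0], [803.0, 216.0, 28.0], [815.0, 227.0, 40.0]]
pen_black 0.73 [177, 174, 56, 13] [[717.0, -0.0, 8.0], [728.0, 60.0, 11.0], [740.0, 126.0, 16.0]]
side [[0.997, -0.052, 0.059, 562.99], [-0.078, -0.667, 0.741, -1088.454], [0.001, -0.743, -0.669, 939.685], [0.0, 0.0, 0.0, 1.0]] 439.6401105294135
gauge 0.83 [247, 155, 9, 43] [[546.0, 49.0, 11.0], [559.0, 81.0, 63.0], [574.0, 286.0, 137.0]]
lever 0.74 
[... 512 characters left out ...]
': array([-1.01738573e+00,  3.84683682e-01,  7.88213966e-03, -2.14520315e-05,
       -1.19397469e+00, -2.58610385e-01]), 'joint_vel': array([ 0.00073129, -0.00177324, -0.00024254, -0.00109982,  0.00128206,
        0.00214855]), 'joint_efforts': array([ 3.72496306e-04, -3.92034459e+01,  1.88609380e+01,  4.19026673e+00,
       -1.70154667e-04,  3.54535601e-06]), 'position': array([ 181.62070762, -598.00304994,  231.31174357]), 'ee_rot': array([-1.46863025e-01,  9.89156839e-01, -5.29377069e-06,  1.31318350e-05]), 'contact_force': array([-0.01958114, -0.32818838,  0.32189389]), 'wrist_torque': array([ 0.01934262,  0.01185133, -0.01557933]), 'grasp_force': 0.0, 'gripper_width': 85.64148670370705}
```

```bash
python3 - <<'E'
from h import *
p=np.load('top.npz')['p'];W=np.load('top.npz')['W']
s=np.load('side.npz');q=s['p'];Ws=s['W']
a=cv2.resize(p[190:280,150:440],None,fx=2.75,fy=2.75,interpolation=2)
b=cv2.resize(q[140:345,220:350],None,fx=1.6,fy=1.6,interpolation=2)
c=np.zeros((a.shape[0]+b.shape[0],a.shape[1],3),np.uint8);c[:a.shape[0]]=a;c[a.shape[0]:,:b.shape[1]]=b
cv2.imwrite('pics/c1.png',c[:,:,::-1])
# points
def stat(n,W,p,box,zlo,zhi,col=None):
    l,t,w,h=box;q=W[t:t+h,l:l+w].reshape(-1,3);k=p[t:t+h,l:l+w].reshape(-1,3).astype(int)
    m=(q[:,2]>zlo)&(q[:,2]<zhi)
    if col=='red': m&=(k[:,0]>1.8*k[:,1])&(k[:,0]>80)
    q=q[m];print(n,len(q),np.round(np.nanmin(q,0)),np.round(np.nanmax(q,0)),np.round(np.nanmean(q,0),1))
    if len(q)>5:
        print('   rect',cv2.minAreaRect(q[:,:2].astype(np.float32)))
for N,WW,P,bx in [('top',W,p,dict(g=(150,225,75,45),s=(240,195,50,50),l=(330,215,50,55))),('side',Ws,q,dict(g=(235,145,35,60),s=(245,195,50,50),l=(235,245,55,50)))]:
    print(N);stat('grip',WW,P,bx['g'],128,145);stat('case',WW,P,bx['g'],20,92);stat('crown',WW,P,bx['s'],84,96);stat('block',WW,P,bx['s'],26,45)
    stat('postred',WW,P,bx['l'],48,90,'red');stat('posttop',WW,P,bx['l'],78,90);stat('box',WW,P,bx['l'],40,50)
    stat('hub',WW,P,bx['l'],57,66)
E
```

```text
top
grip 126 [542.  83. 129.] [566. 107. 140.] [554.   94.8 135.6]
   rect ((554.317626953125, 95.80217742919922), (23.79336929321289, 22.327987670898438), 77.8182601928711)
case 285 [530.  51.  20.] [579. 141.  92.] [549.7  83.5  55.8]
   rect ((554.0424194335938, 95.26002502441406), (87.93340301513672, 32.808189392089844), 76.50933074951172)
crown 152 [603. -90.  84.] [644. -70.  93.] [623.3 -80.3  88.4]
   rect ((623.3998413085938, -80.16353607177734), (40.95404052734375, 20.30683135986328), 0.8944169282913208)
block 780 [ 585. -116.   26.] [663. -47.  45.] [621.9 -81.3  36. ]
   rect ((624.2337036132812, -81.32980346679688), (77.16398620605469, 68.64110565185547), 1.0084097385406494)
postred 29 [ 538. -300.   75.] [ 549. -287.   87.] [ 543.4 -292.5   82.1]
   rect ((543.7233276367188, -293.06396484375), (9.820396423339844, 12.675323486328125), 26.37025260925293)
posttop 31 [ 538. -300.   79.] [ 549. -286.   87.] [ 544.2 -292.8   82.5]
   rect ((543.8587646484375, -293.0617980957031), (11.309342384338379, 13.153564453125), 2.443748712539673)
box 478 [ 573. -345.   40.] [ 632. -285
[... 1043 characters left out ...]
6.] [ 551. -288.   83.] [ 545.9 -298.5   74.4]
   rect ((545.2902221679688, -296.54339599609375), (17.55329132080078, 10.649430274963379), 89.22222900390625)
posttop 18 [ 540. -302.   79.] [ 551. -288.   83.] [ 545.8 -295.5   80.9]
   rect ((545.3153686523438, -294.69036865234375), (13.846920013427734, 10.649430274963379), 89.22222900390625)
box 282 [ 574. -349.   40.] [ 634. -287.   50.] [ 605.6 -325.9   45.7]
   rect ((604.4026489257812, -318.33563232421875), (62.18534469604492, 58.98760223388672), 87.30657958984375)
hub 98 [ 539. -330.   57.] [ 615. -295.   66.] [ 586.  -311.7   59.7]
   rect ((576.2300415039062, -312.58935546875), (25.02450180053711, 79.5936508178711), 78.40629577636719)
```

View pics/c1.png

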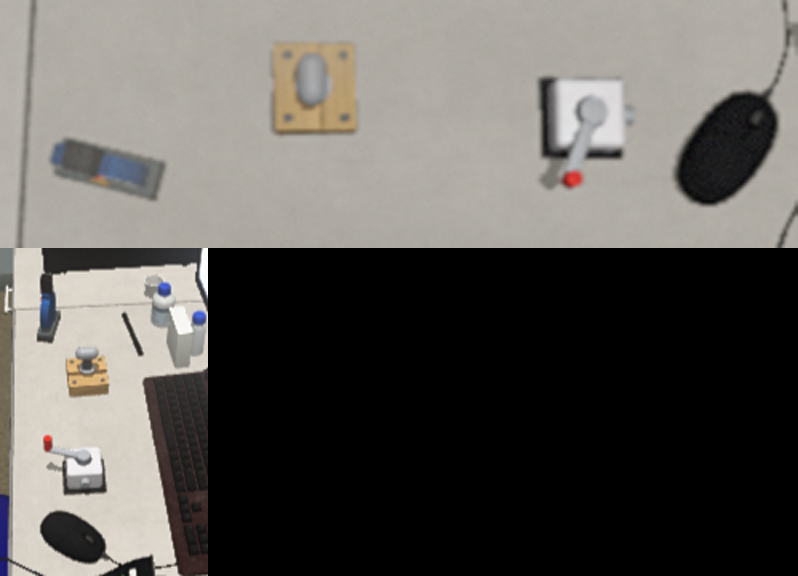

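```bash
cat >> h.py <<'E'
def Rd(yaw): # tool down, tool y at yaw deg in world
    a=np.radians(yaw); y=np.array([np.cos(a),np.sin(a),0]); z=np.array([0,0,-1.]); return R.from_matrix(np.c_[np.cross(y,z),y,z])
def plan(p,r,n=None,p0=None,r0=None,vmax=40.,wmax=7.):
    s=arm.read_state(); p0=np.array(s['position'] if p0 is None else p0); r0=R.from_quat(s['ee_rot']) if r0 is None else r0
    D=np.array(p)-p0; rv=(r0.inv()*r).as_rotvec(); a=np.degrees(np.linalg.norm(rv))
    n=n or int(max(np.ceil(np.linalg.norm(D)/vmax),np.ceil(a/wmax),1))
    for i in range(n):
        rc=r0*R.from_rotvec(rv*i/n); t=rc.inv().apply(D/n)/10
        print(i,'xyz',np.round(t,2).tolist(),'a',np.round(np.degrees(rv/n),2).tolist())
E
python3 -c "
from h import *
plan([541,-240,130],Rd(90))"
```

```text
0 xyz [-3.45, 1.83, 0.78] a [-0.0, 0.0, 1.3]
1 xyz [-3.4, 1.91, 0.78] a [-0.0, 0.0, 1.3]
2 xyz [-3.36, 1.99, 0.78] a [-0.0, 0.0, 1.3]
3 xyz [-3.31, 2.06, 0.78] a [-0.0, 0.0, 1.3]
4 xyz [-3.27, 2.14, 0.78] a [-0.0, 0.0, 1.3]
5 xyz [-3.22, 2.21, 0.78] a [-0.0, 0.0, 1.3]
6 xyz [-3.16, 2.28, 0.78] a [-0.0, 0.0, 1.3]
7 xyz [-3.11, 2.35, 0.78] a [-0.0, 0.0, 1.3]
8 xyz [-3.06, 2.42, 0.78] a [-0.0, 0.0, 1.3]
9 xyz [-3.0, 2.49, 0.78] a [-0.0, 0.0, 1.3]
10 xyz [-2.95, 2.56, 0.78] a [-0.0, 0.0, 1.3]
11 xyz [-2.89, 2.63, 0.78] a [-0.0, 0.0, 1.3]
12 xyz [-2.83, 2.69, 0.78] a [-0.0, 0.0, 1.3]
```

Emit:
send_rows:
  targets:
    - {"gripper":1,"x":-3.45,"y":1.8,"z":0.8,"az":1.3}
    - {"gripper":1,"x":-3.4,"y":1.9,"z":0.8,"az":1.3}
    - {"gripper":1,"x":-3.35,"y":2.0,"z":0.8,"az":1.3}
    - {"gripper":1,"x":-3.3,"y":2.05,"z":0.8,"az":1.3}
    - {"gripper":1,"x":-3.25,"y":2.15,"z":0.8,"az":1.3}

```text
$.targets[0]: bad value
```

Emit:
send_rows:
  targets:
    - {"gripper":1,"x":-3.2,"y":2.2,"z":0.8,"az":1.3}
    - {"gripper":1,"x":-3.15,"y":2.3,"z":0.8,"az":1.3}
    - {"gripper":1,"x":-3.1,"y":2.35,"z":0.8,"az":1.3}
    - {"gripper":1,"x":-3.05,"y":2.4,"z":0.8,"az":1.3}
    - {"gripper":1,"x":-3.0,"y":2.5,"z":0.8,"az":1.3}

```text
$.targets[0]: bad value
```

Emit:
send_rows:
  targets:
    - {"gripper":1,"x":-2.95,"y":2.55,"z":0.8,"az":1.3}
    - {"gripper":1,"x":-2.9,"y":2.65,"z":0.8,"az":1.3}
    - {"gripper":1,"x":-2.85,"y":2.7,"z":0.8,"az":1.3}
    - {"gripper":1}

```text
$.targets[0]: bad value
```

```bash
python3 -c "
from h import *
s=arm.read_state();print(s['clock'],s['position'],s['ee_rot'],s['gripper_width'],s['joints'])
p,d,m=snap('wrist','w1')
plan([541,-250,63],Rd(90))
print(m)"
```

```text
0.8 [ 181.62070762 -598.00304994  231.31174357] [-1.46863025e-01  9.89156839e-01 -5.29377069e-06  1.31318350e-05] 85.64148670370705 [-1.01738573e+00  3.84683682e-01  7.88213966e-03 -2.14520315e-05
 -1.19397469e+00 -2.58610385e-01]
0 xyz [-3.18, 1.63, 1.2] a [0.0, 0.0, 1.21]
1 xyz [-3.14, 1.7, 1.2] a [0.0, 0.0, 1.21]
2 xyz [-3.11, 1.76, 1.2] a [0.0, 0.0, 1.21]
3 xyz [-3.07, 1.83, 1.2] a [0.0, 0.0, 1.21]
4 xyz [-3.03, 1.89, 1.2] a [0.0, 0.0, 1.21]
5 xyz [-2.99, 1.96, 1.2] a [0.0, 0.0, 1.21]
6 xyz [-2.95, 2.02, 1.2] a [0.0, 0.0, 1.21]
7 xyz [-2.9, 2.08, 1.2] a [0.0, 0.0, 1.21]
8 xyz [-2.86, 2.14, 1.2] a [0.0, 0.0, 1.21]
9 xyz [-2.81, 2.2, 1.2] a [0.0, 0.0, 1.21]
10 xyz [-2.77, 2.26, 1.2] a [0.0, 0.0, 1.21]
11 xyz [-2.72, 2.32, 1.2] a [0.0, 0.0, 1.21]
12 xyz [-2.67, 2.38, 1.2] a [0.0, 0.0, 1.21]
13 xyz [-2.62, 2.43, 1.2] a [0.0, 0.0, 1.21]
{'fx': 325.19226210127806, 'fy': 325.19226210127806, 'cx': 282.96808723350165, 'cy': 205.6948886414531, 'cam_to_world': array([[-2.90923994e-01,  9.22023849e-01,  2.55411924e-01,
         1.16514266e+02],
       [ 9.56746011e-01,  2.80212694e-01,  7.82171159e-02,
        -6.18217619e+02],
       [ 5.48383014e-04,  2.67119575e-01, -9.63663236e-01,
         3.73607900e+02],
       [ 0.00000000e+00,  0.00000000e+00,  0.00000000e+00,
         1.00000000e+00]])}
```

View pics/w1.png

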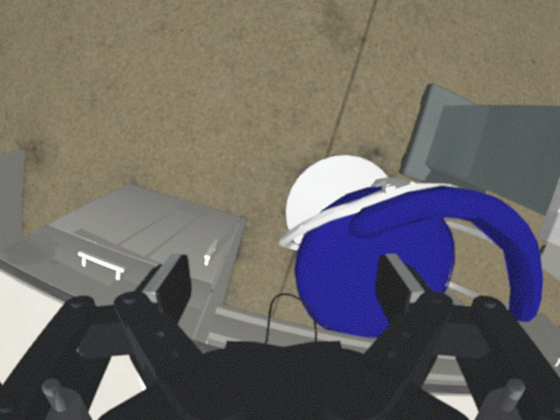

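The wrist still sees only floor and chair, and every row was refused. I think all keys are required, so I'll include them.

Emit:
send_rows:
  targets:
    - {"gripper":1,"x":-3.45,"y":1.8,"z":0.8,"ax":0,"ay":0,"az":1.3}
    - {"gripper":1,"x":-3.4,"y":1.9,"z":0.8,"ax":0,"ay":0,"az":1.3}
    - {"gripper":1,"x":-3.35,"y":2.0,"z":0.8,"ax":0,"ay":0,"az":1.3}
    - {"gripper":1,"x":-3.3,"y":2.05,"z":0.8,"ax":0,"ay":0,"az":1.3}
    - {"gripper":1,"x":-3.25,"y":2.15,"z":0.8,"ax":0,"ay":0,"az":1.3}

```text
clock: 1.27
position: [320.5, -459.4, 191.2]
ee_rot: [-0.09, 0.996, -0.0, 0.0]
contact_force: [-0.0, 0.5, -0.1]
gripper_width: 25.4
grasp_force: 0.0
```

Emit:
send_rows:
  targets:
    - {"gripper":1,"x":-3.2,"y":2.2,"z":0.8,"ax":0,"ay":0,"az":1.3}
    - {"gripper":1,"x":-3.15,"y":2.3,"z":0.8,"ax":0,"ay":0,"az":1.3}
    - {"gripper":1,"x":-3.1,"y":2.35,"z":0.8,"ax":0,"ay":0,"az":1.3}
    - {"gripper":1,"x":-3.05,"y":2.4,"z":0.8,"ax":0,"ay":0,"az":1.3}
    - {"gripper":1,"x":-3.0,"y":2.5,"z":0.8,"ax":0,"ay":0,"az":1.3}

```text
clock: 1.68
position: [458.5, -321.7, 151.3]
ee_rot: [-0.033, 0.999, -0.0, 0.0]
contact_force: [0.1, -0.2, -0.6]
gripper_width: 0.0
grasp_force: 0.0
```

Emit:
send_rows:
  targets:
    - {"gripper":1,"x":-2.95,"y":2.55,"z":0.8,"ax":0,"ay":0,"az":1.3}
    - {"gripper":1,"x":-2.9,"y":2.65,"z":0.8,"ax":0,"ay":0,"az":1.3}
    - {"gripper":1,"x":-2.85,"y":2.7,"z":0.8,"ax":0,"ay":0,"az":1.3}
    - {"gripper":1,"x":0,"y":0,"z":0,"ax":0,"ay":0,"az":0}

```text
clock: 2.02
position: [544.6, -236.1, 125.7]
ee_rot: [-0.003, 1.0, 0.0, 0.0]
contact_force: [-0.2, -1.6, -0.7]
gripper_width: 0.3
grasp_force: 0.0
```

```bash
python3 -c "
from h import *
s=arm.read_state();print(s['clock'],s['position'],s['ee_rot'],s['gripper_width'],s['joints'])
p,d,m=snap('wrist','w2')
plan([541,-245,63],Rd(90))"
```

```text
2.0167 [ 544.60770634 -236.10666156  125.73373234] [-2.62110434e-03  9.99996556e-01  7.80906605e-05  1.08811708e-04] 0.25728191782756765 [-1.36600055e-01  4.25467387e-01 -2.13872328e-01 -2.30403927e-04
 -9.31262780e-01 -1.42881657e+00]
0 xyz [0.08, -0.37, 3.16] a [0.01, -0.03, 0.13]
1 xyz [0.08, -0.37, 3.16] a [0.01, -0.03, 0.13]
```

View pics/w2.png

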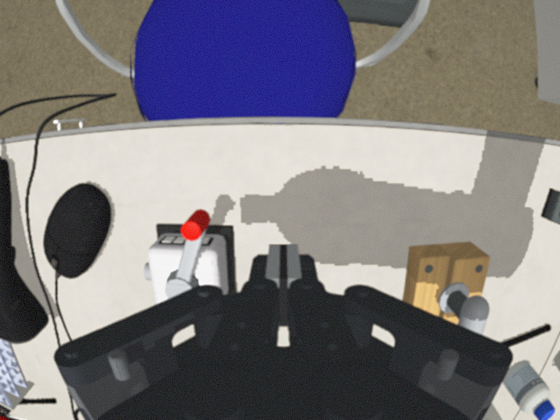

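The post is at (198,222), left of the shut fingers at (283,260), with clear space between. I'll lower and push.

Emit:
send_rows:
  targets:
    - {"gripper":1,"x":0.2,"y":0,"z":3.1,"ax":0,"ay":0,"az":0.3}
    - {"gripper":1,"x":0.2,"y":0,"z":3.1,"ax":0,"ay":0,"az":0}
    - {"gripper":1,"x":0,"y":-1.5,"z":0,"ax":0,"ay":0,"az":0}
    - {"gripper":1,"x":0,"y":-1,"z":0,"ax":0,"ay":0,"az":0}

```text
clock: 2.4
position: [534.8, -265.9, 63.6]
ee_rot: [0.003, 1.0, 0.0, -0.002]
contact_force: [1.0, 1.2, 0.3]
gripper_width: 0.1
grasp_force: 0.0
```

Emit:
send_rows:
  targets:
    - {"gripper":1,"x":0,"y":-0.7,"z":0,"ax":0,"ay":0,"az":0}
    - {"gripper":1,"x":0,"y":-0.7,"z":0,"ax":0,"ay":0,"az":0}
    - {"gripper":1,"x":0,"y":-0.7,"z":0,"ax":0,"ay":0,"az":0}
    - {"gripper":1,"x":0,"y":0,"z":0,"ax":0,"ay":0,"az":0}

```text
clock: 2.73
position: [533.7, -287.0, 65.6]
ee_rot: [0.004, 1.0, 0.001, -0.002]
contact_force: [-4.7, 3.1, 0.2]
gripper_width: 0.2
grasp_force: 1.9
```

Contact is on the finger's edge (x too small). I'll back off, shift +x and push again.

Emit:
send_rows:
  targets:
    - {"gripper":1,"x":0,"y":1.5,"z":0,"ax":0,"ay":0,"az":0}
    - {"gripper":1,"x":0,"y":1.5,"z":0,"ax":0,"ay":0,"az":0}
    - {"gripper":1,"x":-1.0,"y":0,"z":0.2,"ax":0,"ay":0,"az":-0.6}
    - {"gripper":1,"x":0,"y":0,"z":0,"ax":0,"ay":0,"az":0}

```text
clock: 3.07
position: [549.1, -256.7, 64.7]
ee_rot: [-0.003, 1.0, -0.001, 0.002]
contact_force: [-0.6, -0.7, -0.2]
gripper_width: -0.1
grasp_force: 0.0
```

```bash
python3 - <<'E'
from h import *
s=arm.read_state();print(s['position'],s['contact_force'])
p,d,m=snap('side');q=np.load('side.npz')
W=cloud(d,m)
def red(p,W):
    k=p.astype(int);mm=(k[...,0]>1.8*k[...,1])&(k[...,0]>80)&(np.abs(W[...,0]-560)<60)&(np.abs(W[...,1]+310)<60)&(W[...,2]>50);return mm.sum(),np.nanmean(W[mm],0)
print(red(q['p'],q['W']),red(p,W))
cv2.imwrite('pics/s2.png',cv2.resize(p[200:300,210:310],None,fx=5,fy=5,interpolation=2)[:,:,::-1])
E
```

```text
[ 549.09918756 -256.71691216   64.68745626] [-0.61764123 -0.67484269 -0.20546504]
(np.int64(37), array([ 545.89023016, -298.5313559 ,   74.4087062 ])) (np.int64(43), array([ 545.91018565, -298.57631565,   73.5599052 ]))
```

View pics/s2.png

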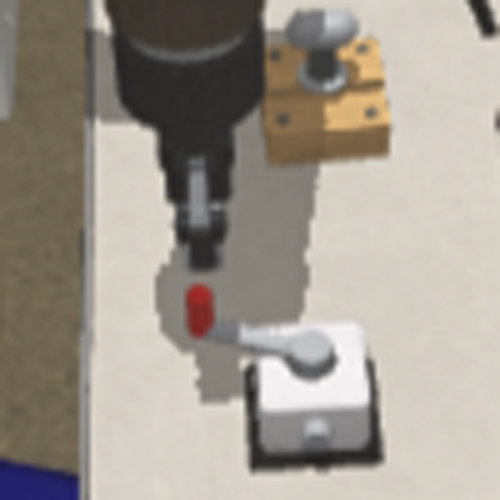

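Shut fingers (203,250) now line up with the post (200,310); lever still home.

Emit:
send_rows:
  targets:
    - {"gripper":1,"x":0.2,"y":-1,"z":0,"ax":0,"ay":0,"az":0}
    - {"gripper":1,"x":0,"y":-0.8,"z":0,"ax":0,"ay":0,"az":0}
    - {"gripper":1,"x":0,"y":-0.8,"z":0,"ax":0,"ay":0,"az":0}
    - {"gripper":1,"x":0,"y":-0.8,"z":0,"ax":0,"ay":0,"az":0}
    - {"gripper":1,"x":0,"y":0,"z":0,"ax":0,"ay":0,"az":0}

```text
clock: 3.53
position: [543.7, -292.0, 62.8]
ee_rot: [-0.001, 1.0, 0.0, -0.001]
contact_force: [-1.8, 1.7, 0.3]
gripper_width: -0.0
grasp_force: 1.1
```

Emit:
send_rows:
  targets:
    - {"gripper":1,"x":0,"y":-0.7,"z":0,"ax":0,"ay":0,"az":0}
    - {"gripper":1,"x":0,"y":-0.7,"z":0,"ax":0,"ay":0,"az":0}
    - {"gripper":1,"x":0,"y":-0.6,"z":0,"ax":0,"ay":0,"az":0}
    - {"gripper":1,"x":0,"y":0,"z":0,"ax":0,"ay":0,"az":0}

```text
clock: 3.87
position: [544.7, -311.3, 62.9]
ee_rot: [-0.002, 1.0, 0.0, -0.0]
contact_force: [-1.2, 3.2, -0.8]
gripper_width: 0.2
grasp_force: 1.4
```

```bash
cat >> h.py <<'E'
def red(p,W):
    k=p.astype(int);mm=(k[...,0]>1.8*k[...,1])&(k[...,0]>80)&(np.abs(W[...,0]-560)<60)&(np.abs(W[...,1]+310)<80)&(W[...,2]>50);return mm.sum(),np.nanmean(W[mm],0)
E
python3 - <<'E'
from h import *
s=arm.read_state();print(s['position'],s['contact_force'])
p,d,m=snap('side');print(red(p,cloud(d,m)))
E
```

```text
[ 544.72867615 -311.28001344   62.929241  ] [-1.17516977  3.18236896 -0.80215162]
(np.int64(52), array([ 544.02568309, -335.34664555,   73.33844802]))
```

Emit:
send_rows:
  targets:
    - {"gripper":1,"x":0,"y":-0.3,"z":0,"ax":0,"ay":0,"az":0}
    - {"gripper":1,"x":0,"y":-0.2,"z":0,"ax":0,"ay":0,"az":0}
    - {"gripper":1,"x":0,"y":0,"z":0,"ax":0,"ay":0,"az":0}

```text
clock: 4.17
position: [545.4, -315.3, 63.1]
ee_rot: [-0.003, 1.0, 0.0, 0.0]
contact_force: [0.2, 3.0, -2.4]
gripper_width: -0.1
grasp_force: 1.6
```

Emit:
send_rows:
  targets:
    - {"gripper":1,"x":0,"y":-0.2,"z":0,"ax":0,"ay":0,"az":0}
    - {"gripper":1,"x":0,"y":0,"z":0,"ax":0,"ay":0,"az":0}

```text
clock: 4.33
position: [545.5, -316.7, 63.2]
ee_rot: [-0.003, 1.0, 0.0, 0.001]
contact_force: [1.1, 5.5, -1.1]
gripper_width: 0.0
grasp_force: 2.8
```

Emit:
send_rows:
  targets:
    - {"gripper":1,"x":0,"y":-0.2,"z":0,"ax":0,"ay":0,"az":0}
    - {"gripper":1,"x":0,"y":0,"z":0,"ax":0,"ay":0,"az":0}

```text
clock: 4.5
position: [545.6, -317.3, 63.1]
ee_rot: [-0.003, 1.0, 0.001, 0.0]
contact_force: [1.3, 11.0, -1.2]
gripper_width: -0.2
grasp_force: 5.5
```

```bash
python3 - <<'E'
from h import *
s=arm.read_state();print(s['position'],s['contact_force'])
p,d,m=snap('side');print(red(p,cloud(d,m)))
E
```

```text
[ 545.57397082 -317.27961775   63.11175815] [ 1.26369447 10.97001379 -1.20986993]
(np.int64(52), array([ 546.21588535, -340.92568112,   72.50113362]))
```

At the stop: 11 N with no further travel, and the post has moved 42.4 mm. Now I'll release it.

Emit:
send_rows:
  targets:
    - {"gripper":1,"x":0,"y":1.5,"z":0,"ax":0,"ay":0,"az":0}
    - {"gripper":1,"x":0,"y":2,"z":0,"ax":0,"ay":0,"az":0}
    - {"gripper":1,"x":0,"y":3,"z":0,"ax":0,"ay":0,"az":0}
    - {"gripper":1,"x":0,"y":2,"z":-3,"ax":0,"ay":0,"az":0}
    - {"gripper":0.5,"x":0,"y":0,"z":-4,"ax":0,"ay":0,"az":0}

```text
clock: 4.97
position: [542.6, -231.2, 131.5]
ee_rot: [-0.004, 1.0, 0.0, -0.003]
contact_force: [1.5, -0.0, 0.0]
gripper_width: 10.5
grasp_force: 0.0
```

```bash
python3 - <<'E'
from h import *
s=arm.read_state();print(s['position'],s['contact_force'])
p,d,m=snap('side');print(red(p,cloud(d,m)))
plan([555,85,210],Rd(76.5))
E
```

```text
[ 542.55692098 -231.22733976  131.45765173] [ 1.45278629 -0.0094635   0.01294631]
(np.int64(39), array([ 545.6262411 , -298.60699926,   74.14575883]))
0 xyz [-0.11, 3.54, -0.76] a [-0.03, 0.09, 1.57]
1 xyz [-0.02, 3.55, -0.76] a [-0.03, 0.09, 1.57]
2 xyz [0.08, 3.55, -0.76] a [-0.03, 0.09, 1.57]
3 xyz [0.18, 3.54, -0.76] a [-0.03, 0.09, 1.57]
4 xyz [0.28, 3.54, -0.76] a [-0.03, 0.09, 1.57]
5 xyz [0.38, 3.53, -0.75] a [-0.03, 0.09, 1.57]
6 xyz [0.48, 3.52, -0.75] a [-0.03, 0.09, 1.57]
7 xyz [0.57, 3.5, -0.75] a [-0.03, 0.09, 1.57]
8 xyz [0.67, 3.49, -0.74] a [-0.03, 0.09, 1.57]
```

Lever is back home. On to the gauge.

Emit:
send_rows:
  targets:
    - {"gripper":-1,"x":-0.1,"y":3.55,"z":-1.5,"ax":0,"ay":0.4,"az":1.6}
    - {"gripper":-1,"x":0,"y":3.55,"z":-1.5,"ax":0,"ay":0.4,"az":1.6}
    - {"gripper":-1,"x":0.1,"y":3.55,"z":-1.5,"ax":0,"ay":0,"az":1.6}
    - {"gripper":-1,"x":0.2,"y":3.55,"z":-1.5,"ax":0,"ay":0,"az":1.6}
    - {"gripper":-1,"x":0.3,"y":3.55,"z":-0.8,"ax":0,"ay":0,"az":1.6}

```text
clock: 5.43
position: [550.8, -55.6, 204.7]
ee_rot: [0.068, 0.998, -0.001, -0.003]
contact_force: [0.5, -0.3, 0.1]
gripper_width: 78.5
grasp_force: 0.0
```

Emit:
send_rows:
  targets:
    - {"gripper":-1,"x":0.4,"y":3.5,"z":0,"ax":0,"ay":0,"az":1.6}
    - {"gripper":-1,"x":0.5,"y":3.5,"z":0,"ax":0,"ay":0,"az":1.6}
    - {"gripper":-1,"x":0.6,"y":3.5,"z":0,"ax":0,"ay":0,"az":1.6}
    - {"gripper":-1,"x":0.65,"y":3.5,"z":0,"ax":0,"ay":0,"az":1.5}
    - {"gripper":-1,"x":0,"y":0,"z":0,"ax":0,"ay":0,"az":0}

```text
clock: 5.85
position: [554.2, 89.8, 202.7]
ee_rot: [0.119, 0.993, 0.0, -0.004]
contact_force: [0.5, -1.5, -0.7]
gripper_width: 85.6
grasp_force: 0.0
```

```bash
python3 - <<'E'
from h import *
s=arm.read_state();print(s['position'],s['ee_rot'],s['joints'],s['gripper_width'])
p,d,m=snap('wrist','w3'); 
# fisheye cloud
v,u=np.mgrid[:420,:560]; x=(u-m['cx'])/m['fx'];y=(v-m['cy'])/m['fy'];r=np.hypot(x,y)+1e-9;t=np.tan(r)/r
P=np.stack([x*t*d,y*t*d,d,np.ones_like(d)],-1);W=(P@np.array(m['cam_to_world']).T)[...,:3]
g=(W[...,2]>130)&(W[...,2]<141)&(np.hypot(W[...,0]-555,W[...,1]-95)<30)&(d>0)
print(g.sum(),cv2.minAreaRect(W[g][:,:2].astype(np.float32)) if g.any() else '')
c=(W[...,2]>15)&(W[...,2]<141)&(np.hypot(W[...,0]-555,W[...,1]-95)<60)&(d>0)
print(c.sum(),cv2.minAreaRect(W[c][:,:2].astype(np.float32)) if c.any() else '')
plan([554.5,95.5,116],Rd(76.5),n=4)
E
```

```text
[554.17624481  89.82108957 202.6948798 ] [ 1.19391144e-01  9.92838710e-01  1.27527042e-04 -4.12729327e-03] [ 0.446743    0.30358259 -0.18650816 -0.00524541 -1.08753989 -2.25444138] 85.58205440700569
1090 ((553.44189453125, 92.49478149414062), (24.17802619934082, 21.775806427001953), 76.16734313964844)
4341 ((551.9415893554688, 93.43611145019531), (89.68669891357422, 31.30171775817871), 77.61334228515625)
0 xyz [0.01, 0.2, 2.16] a [-0.03, -0.14, -0.06]
1 xyz [0.01, 0.2, 2.16] a [-0.03, -0.14, -0.06]
2 xyz [0.02, 0.2, 2.16] a [-0.03, -0.14, -0.06]
3 xyz [0.02, 0.2, 2.16] a [-0.03, -0.14, -0.06]
```

View pics/w3.png

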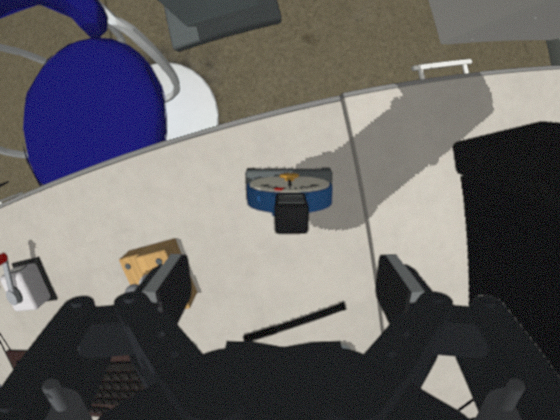

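The wrist sees the grip at (291,213) and the dial facing the robot, with the red mark near (279,189) and the needle near (290,183). Descending to grasp.

Emit:
send_rows:
  targets:
    - {"gripper":-1,"x":0,"y":0.2,"z":3,"ax":0,"ay":-0.4,"az":0}
    - {"gripper":-1,"x":0,"y":0.15,"z":3,"ax":0,"ay":0,"az":-0.2}
    - {"gripper":-1,"x":0,"y":0,"z":2.5,"ax":0,"ay":0,"az":0}
    - {"gripper":-1,"x":0,"y":0,"z":1.6,"ax":0,"ay":0,"az":0}
    - {"gripper":-1,"x":0,"y":0,"z":0,"ax":0,"ay":0,"az":0}

```text
clock: 6.32
position: [550.6, 86.5, 97.3]
ee_rot: [0.121, 0.993, -0.003, -0.006]
contact_force: [-0.4, -0.7, -0.1]
gripper_width: 85.1
grasp_force: 0.0
```

```bash
python3 - <<'E'
from h import *
s=arm.read_state();print(s['position'],R.from_quat(s['ee_rot']).as_matrix().round(4).tolist(),s['contact_force'])
plan([553.7,93.5,100],Rd(76.4),n=1)
E
```

```text
[550.59314418  86.4914101   97.25261893] [[-0.9708, 0.2398, -0.0126], [0.2398, 0.9708, -0.0042], [0.0112, -0.007, -0.9999]] [-0.41502416 -0.74091075 -0.13800869]
0 xyz [-0.13, 0.75, -0.28] a [-0.4, -0.64, -0.28]
```

Emit:
send_rows:
  targets:
    - {"gripper":-1,"x":-0.13,"y":0.75,"z":-0.3,"ax":-0.4,"ay":-0.6,"az":-0.3}
    - {"gripper":-1,"x":0,"y":0,"z":0,"ax":0,"ay":0,"az":0}

```text
clock: 6.48
position: [557.8, 95.9, 105.6]
ee_rot: [0.117, 0.993, 0.003, 0.005]
contact_force: [-0.0, -0.2, 0.8]
gripper_width: 85.2
grasp_force: 0.0
```

```bash
cat >> h.py <<'E'
def wcloud(d,m):
    v,u=np.mgrid[:420,:560]; x=(u-m['cx'])/m['fx'];y=(v-m['cy'])/m['fy'];r=np.hypot(x,y)+1e-9;t=np.tan(r)/r
    P=np.stack([x*t*d,y*t*d,d,np.ones_like(d)],-1);return (P@np.array(m['cam_to_world']).T)[...,:3]
E
python3 - <<'E'
from h import *
s=arm.read_state();print(s['position'],R.from_quat(s['ee_rot']).as_matrix().round(4).tolist(),s['contact_force'])
p,d,m=snap('wrist');W=wcloud(d,m)
g=(W[...,2]>125)&(W[...,2]<145)&(np.hypot(W[...,0]-554,W[...,1]-94)<17)&(d>0)
print(g.sum(),cv2.minAreaRect(W[g][:,:2].astype(np.float32)) if g.any() else '')
c=p[180:380,180:380]
cv2.imwrite('pics/w4.png',cv2.resize(c,None,fx=3,fy=3,interpolation=2)[:,:,::-1])
plan([553.7,93.5,100],Rd(76.4),n=1)
E
```

```text
[557.75185824  95.93032607 105.62717838] [[-0.9725, 0.2325, 0.0104], [0.2326, 0.9726, 0.0042], [-0.0091, 0.0065, -0.9999]] [-0.01882269 -0.1969387   0.75792737]
3218 ((553.9142456054688, 94.7483901977539), (24.272415161132812, 22.3924560546875), 76.7892074584961)
0 xyz [0.31, -0.32, 0.56] a [0.38, 0.49, 0.14]
```

View pics/w4.png

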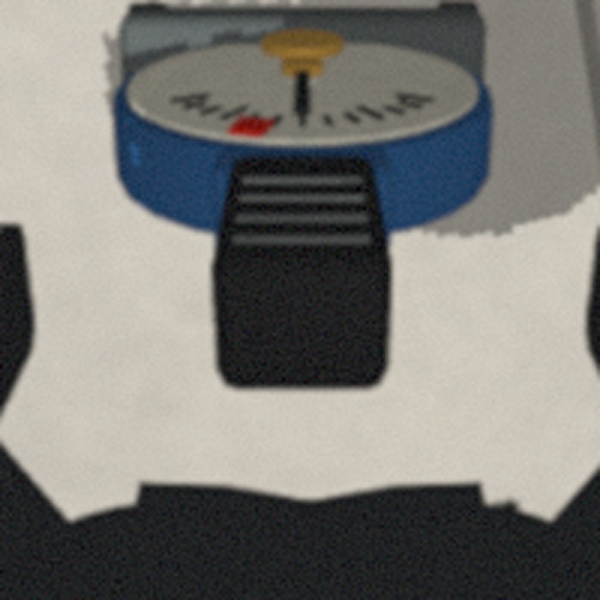

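The close view shows the grip centred between the open fingers, the red mark at (250,126) and the needle tip at (303,122) in the crop. I'll let the arm settle before correcting.

Emit:
send_rows:
  targets:
    - {"gripper":-1,"x":0,"y":0,"z":0,"ax":0,"ay":0,"az":0}
    - {"gripper":-1,"x":0,"y":0,"z":0,"ax":0,"ay":0,"az":0}
    - {"gripper":-1,"x":0,"y":0,"z":0,"ax":0,"ay":0,"az":0}

```text
clock: 6.78
position: [555.9, 95.3, 104.2]
ee_rot: [0.118, 0.993, 0.002, 0.003]
contact_force: [0.2, 0.3, 0.5]
gripper_width: 85.3
grasp_force: 0.0
```

```bash
python3 - <<'E'
from h import *
s=arm.read_state();print(s['position'],R.from_quat(s['ee_rot']).as_matrix().round(4).tolist(),s['contact_force'])
plan([553.9,94.3,101],Rd(76.4),n=1)
E
```

```text
[555.90023777  95.34392235 104.17467678] [[-0.9723, 0.2335, 0.0062], [0.2336, 0.9723, 0.0036], [-0.0052, 0.005, -1.0]] [0.1559496  0.33647188 0.51568688]
0 xyz [0.17, -0.15, 0.32] a [0.28, 0.3, 0.09]
```

Emit:
send_rows:
  targets:
    - {"gripper":-1,"x":0.1,"y":-0.1,"z":0.25,"ax":0.25,"ay":0.2,"az":0.1}
    - {"gripper":-1,"x":0,"y":0,"z":0,"ax":0,"ay":0,"az":0}
    - {"gripper":-1,"x":0,"y":0,"z":0,"ax":0,"ay":0,"az":0}
    - {"gripper":-1,"x":0,"y":0,"z":0,"ax":0,"ay":0,"az":0}
    - {"gripper":-1,"x":0,"y":0,"z":0,"ax":0,"ay":0,"az":0}

```text
clock: 7.2
position: [554.3, 94.5, 100.7]
ee_rot: [0.118, 0.993, -0.0, 0.0]
contact_force: [0.8, -0.4, -0.0]
gripper_width: 85.3
grasp_force: 0.0
```

```bash
python3 - <<'E'
from h import *
s=arm.read_state();print(s['position'],R.from_quat(s['ee_rot']).as_matrix().round(4).tolist(),s['contact_force'])
plan([553.9,94.3,101],Rd(76.4),n=1)
E
```

```text
[554.33666167  94.50399172 100.67413466] [[-0.9719, 0.2353, 0.0001], [0.2353, 0.9719, -0.0006], [-0.0002, -0.0005, -1.0]] [ 0.75450493 -0.35852162 -0.04271681]
0 xyz [0.04, -0.03, -0.03] a [-0.03, 0.01, -0.01]
```

Pose is good; close the gripper.

Emit:
send_rows:
  targets:
    - {"gripper":0.0,"x":0,"y":0,"z":0,"ax":0,"ay":0,"az":0}
    - {"gripper":0.3,"x":0,"y":0,"z":0,"ax":0,"ay":0,"az":0}
    - {"gripper":0.5,"x":0,"y":0,"z":0,"ax":0,"ay":0,"az":0}
    - {"gripper":1,"x":0,"y":0,"z":0,"ax":0,"ay":0,"az":0}
    - {"gripper":1,"x":0,"y":0,"z":0,"ax":0,"ay":0,"az":0}

```text
clock: 7.62
position: [554.3, 94.5, 100.8]
ee_rot: [0.119, 0.993, -0.0, 0.0]
contact_force: [0.2, -0.3, 1.3]
gripper_width: 25.7
grasp_force: 1.2
```

Emit:
send_rows:
  targets:
    - {"gripper":1,"x":0,"y":0,"z":0,"ax":0,"ay":0,"az":0}
    - {"gripper":1,"x":0,"y":0,"z":0,"ax":0,"ay":0,"az":0}
    - {"gripper":1,"x":0,"y":0,"z":-1,"ax":0,"ay":0,"az":0}
    - {"gripper":1,"x":0,"y":0,"z":-2,"ax":0,"ay":0,"az":0}

```text
clock: 7.95
position: [551.7, 93.6, 128.2]
ee_rot: [0.119, 0.993, -0.002, -0.004]
contact_force: [-0.1, -0.7, -3.4]
gripper_width: 23.0
grasp_force: 61.4
```

Emit:
send_rows:
  targets:
    - {"gripper":1,"x":0,"y":0,"z":-2.5,"ax":0,"ay":0,"az":0}
    - {"gripper":1,"x":0,"y":0,"z":-3,"ax":0,"ay":0,"az":0}
    - {"gripper":1,"x":0,"y":0,"z":-2.5,"ax":0,"ay":0,"az":0}
    - {"gripper":1,"x":0,"y":0,"z":-1.5,"ax":0,"ay":0,"az":0}
    - {"gripper":1,"x":0,"y":0,"z":0,"ax":0,"ay":0,"az":0}

```text
clock: 8.37
position: [555.9, 95.0, 230.1]
ee_rot: [0.118, 0.993, 0.001, 0.004]
contact_force: [0.8, 0.3, -2.8]
gripper_width: 23.0
grasp_force: 61.7
```

```bash
python3 - <<'E'
from h import *
s=arm.read_state();print(s['position'],R.from_quat(s['ee_rot']).as_matrix().round(4).tolist(),s['contact_force'])
plan([625,-82.5,225],Rd(91),n=9)
E
```

```text
[555.93600381  95.01349538 230.05675383] [[-0.972, 0.235, 0.0076], [0.235, 0.972, 0.0021], [-0.0068, 0.0038, -1.0]] [ 0.83238136  0.34602789 -2.76554125]
0 xyz [-1.21, -1.74, 0.06] a [0.02, 0.05, -1.62]
1 xyz [-1.16, -1.77, 0.06] a [0.02, 0.05, -1.62]
2 xyz [-1.11, -1.8, 0.06] a [0.02, 0.05, -1.62]
3 xyz [-1.06, -1.83, 0.06] a [0.02, 0.05, -1.62]
4 xyz [-1.01, -1.86, 0.06] a [0.02, 0.05, -1.62]
5 xyz [-0.95, -1.89, 0.06] a [0.02, 0.05, -1.62]
6 xyz [-0.9, -1.92, 0.06] a [0.02, 0.05, -1.62]
7 xyz [-0.84, -1.94, 0.06] a [0.02, 0.05, -1.62]
8 xyz [-0.79, -1.96, 0.06] a [0.02, 0.05, -1.62]
```

Emit:
send_rows:
  targets:
    - {"gripper":1,"x":-1.2,"y":-1.75,"z":0,"ax":0,"ay":0,"az":-1.6}
    - {"gripper":1,"x":-1.15,"y":-1.75,"z":0,"ax":0,"ay":0,"az":-1.6}
    - {"gripper":1,"x":-1.1,"y":-1.8,"z":0,"ax":0,"ay":0,"az":-1.6}
    - {"gripper":1,"x":-1.05,"y":-1.85,"z":0,"ax":0,"ay":0,"az":-1.6}
    - {"gripper":1,"x":-1.0,"y":-1.85,"z":0,"ax":0,"ay":0,"az":-1.6}

```text
clock: 8.78
position: [591.1, -4.9, 223.8]
ee_rot: [0.048, 0.999, -0.0, -0.002]
contact_force: [0.5, 0.5, -2.8]
gripper_width: 23.5
grasp_force: 61.5
```

Emit:
send_rows:
  targets:
    - {"gripper":1,"x":-0.95,"y":-1.9,"z":0,"ax":0,"ay":0,"az":-1.6}
    - {"gripper":1,"x":-0.9,"y":-1.9,"z":0,"ax":0,"ay":0,"az":-1.6}
    - {"gripper":1,"x":-0.85,"y":-1.95,"z":0,"ax":0,"ay":0,"az":-1.6}
    - {"gripper":1,"x":-0.8,"y":-1.95,"z":0,"ax":0,"ay":0,"az":-1.6}
    - {"gripper":1,"x":0,"y":0,"z":0,"ax":0,"ay":0,"az":0}

```text
clock: 9.2
position: [622.6, -85.8, 223.3]
ee_rot: [-0.005, 1.0, -0.001, -0.002]
contact_force: [0.3, 0.1, -4.6]
gripper_width: 23.2
grasp_force: 61.5
```

Emit:
send_rows:
  targets:
    - {"gripper":1,"x":0,"y":0,"z":0,"ax":0,"ay":0,"az":0}
    - {"gripper":1,"x":0,"y":0,"z":0,"ax":0,"ay":0,"az":0}
    - {"gripper":1,"x":0,"y":0,"z":0,"ax":0,"ay":0,"az":0}
    - {"gripper":1,"x":0,"y":0,"z":0,"ax":0,"ay":0,"az":0}
    - {"gripper":1,"x":0,"y":0,"z":0,"ax":0,"ay":0,"az":0}

```text
clock: 9.62
position: [622.6, -82.1, 225.9]
ee_rot: [-0.007, 1.0, -0.0, 0.0]
contact_force: [-0.3, 0.8, -3.3]
gripper_width: 23.5
grasp_force: 61.5
```

```bash
cat >> h.py <<'E'
# dial reading from the wrist camera. gauge frame from tool: origin at tool z=H, gauge x=-tool x, y=tool y, z=-tool z
H=100.7
def dial(p,m,s,xp=-19.):
    Rt=R.from_quat(s['ee_rot']).as_matrix(); A=Rt@np.diag([-1,1,-1]); o=np.array(s['position'])+Rt[:,2]*H
    M=np.array(m['cam_to_world']); v,u=np.mgrid[:420,:560]
    x=(u-m['cx'])/m['fx'];y=(v-m['cy'])/m['fy'];r=np.hypot(x,y)+1e-9
    ray=np.stack([x/r*np.sin(r),y/r*np.sin(r),np.cos(r)],-1)@M[:3,:3].T@A; c=(M[:3,3]-o)@A
    t=(xp-c[0])/ray[...,0]; P=c+ray*t[...,None]   # gauge coordinates on dial plane
    Y=P[...,1];Z=P[...,2]-52; rr=np.hypot(Y,Z); ang=np.arctan2(-Y,Z) # clockwise seen from robot (-y = right)
    k=p.astype(int); ok=(rr<36)&(t>0)
    redm=ok&(rr>15)&(Z>5)&(k[...,0]>1.7*k[...,1])&(k[...,0]>1.7*k[...,2])&(k[...,0]>70)
    drk=ok&(rr>12)&(rr<28)&(Z>5)&(k.sum(-1)<170)
    return P,ang,rr,redm,drk
E
python3 - <<'E'
from h import *
s=arm.read_state();print(s['position'],R.from_quat(s['ee_rot']).as_matrix().round(4).tolist(),s['contact_force'])
p,d,m=snap('wrist'); P,ang,rr,r,k=dial(p,m,s)
np.savez('w5.npz',p=p,d=d)
for n,q in (('red',r),('dark',k)):
    v,u=np.nonzero(q); print(n,len(u),u.mean(),v.mean(),np.percentile(ang[q],[5,25,50,75,95]).round(3),np.percentile(rr[q],[5,50,95]).round(1))
cv2.imwrite('pics/w5.png',cv2.resize(p[200:320,220:350],None,fx=5,fy=5,interpolation=2)[:,:,::-1])
W=wcloud(d,m); G=(W-(np.array(s['position'])+R.from_quat(s['ee_rot']).as_matrix()[:,2]*H))@(R.from_quat(s['ee_rot']).as_matrix()@np.diag([-1,1,-1]))
print('x local of red/dark by depth',np.median(G[r],0),np.median(G[k],0))
plan([625,-82.5,200],Rd(91),n=1)
E
```

```text
[622.6071502  -82.07388531 225.88733734] [[-0.9999, -0.0148, 0.0001], [-0.0148, 0.9999, -0.0003], [-0.0001, -0.0003, -1.0]] [-0.30806619  0.76337096 -3.30180005]<stdin>:6: RuntimeWarning: Mean of empty slice.
  ret = ret.dtype.type(ret / rcount)
Traceback (most recent call last):
IndexError: index -1 is out of bounds for axis 0 with size 0
```

```bash
python3 - <<'E'
from h import *
s=arm.read_state(); p=np.load('w5.npz')['p'];d=np.load('w5.npz')['d'];m=arm.camera_model('wrist')
Rt=R.from_quat(s['ee_rot']).as_matrix()
G=(wcloud(d,m)-(np.array(s['position'])+Rt[:,2]*H))@(Rt@np.diag([-1,1,-1]))
k=p.astype(int); v,u=np.mgrid[:420,:560]
box=(u>210)&(u<360)&(v>150)&(v<320)&(d>0)
r=box&(k[...,0]>1.7*k[...,1])&(k[...,0]>1.7*k[...,2])&(k[...,0]>70)
print(r.sum(),u[r].mean(),v[r].mean(),np.percentile(G[r],[5,50,95],axis=0).round(1).tolist())
w=box&(G[...,0]>-40)&(G[...,0]<-8)&(G[...,2]>15)&(G[...,2]<92)&(np.abs(G[...,1])<45)
print(w.sum(),[u[w].min(),u[w].max(),v[w].min(),v[w].max()],np.percentile(G[w],[5,50,95],axis=0).round(1).tolist())
c0,r0=max(u[w].min()-5,0),v[w].min()-5
print('crop',c0,r0)
cv2.imwrite('pics/w5.png',cv2.resize(p[r0:r0+80,c0:c0+130],None,fx=6,fy=6,interpolation=2)[:,:,::-1])
E
```

```text
77 266.038961038961 230.32467532467533 [[-11.5, -12.3, 80.9], [-11.0, -9.2, 84.9], [-10.1, -6.2, 87.4]]
5550 [np.int64(219), np.int64(348), np.int64(190), np.int64(240)] [[-15.9, -34.0, 18.2], [-9.8, -0.4, 53.0], [-8.4, 34.0, 87.1]]
crop 214 185
```

View pics/w5.png

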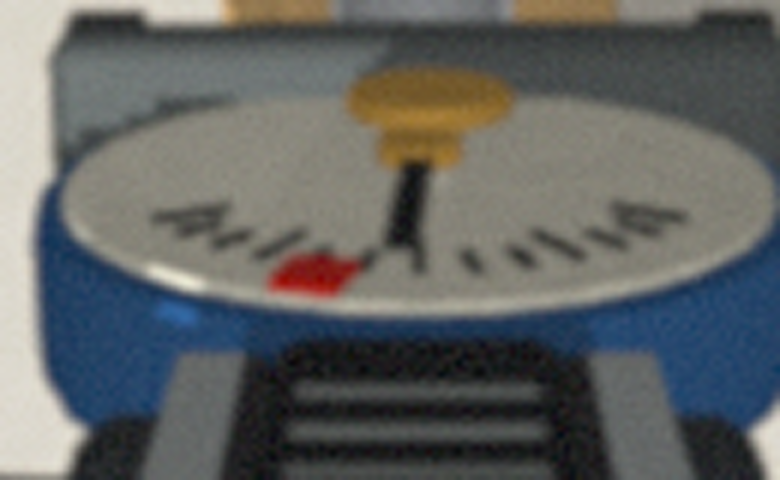

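The dial is clear: red mark centred at crop (315,273), needle tip at (400,250). The mark works out at about 0.27 rad. Lowering to just above the crown.

Emit:
send_rows:
  targets:
    - {"gripper":1,"x":-0.2,"y":0,"z":1.2,"ax":0,"ay":0,"az":0}
    - {"gripper":1,"x":0,"y":0,"z":1.2,"ax":0,"ay":0,"az":0}
    - {"gripper":1,"x":0,"y":0,"z":0.9,"ax":0,"ay":0,"az":0}
    - {"gripper":1,"x":0,"y":0,"z":0.3,"ax":0,"ay":0,"az":0}
    - {"gripper":1,"x":0,"y":0,"z":0,"ax":0,"ay":0,"az":0}

```text
clock: 10.08
position: [624.1, -82.8, 188.1]
ee_rot: [-0.007, 1.0, -0.0, -0.001]
contact_force: [-0.0, 0.3, -2.6]
gripper_width: 23.5
grasp_force: 61.6
```

Emit:
send_rows:
  targets:
    - {"gripper":1,"x":0,"y":0,"z":0,"ax":0,"ay":0,"az":0}
    - {"gripper":1,"x":0,"y":0,"z":0,"ax":0,"ay":0,"az":0}
    - {"gripper":1,"x":0,"y":0,"z":0,"ax":0,"ay":0,"az":0}
    - {"gripper":1,"x":0,"y":0,"z":0,"ax":0,"ay":0,"az":0}
    - {"gripper":1,"x":0,"y":0,"z":0,"ax":0,"ay":0,"az":0}

```text
clock: 10.5
position: [625.0, -82.8, 190.3]
ee_rot: [-0.007, 1.0, -0.0, 0.001]
contact_force: [-0.0, -0.5, -3.0]
gripper_width: 23.3
grasp_force: 61.6
```

```bash
sed -i 's/xp=-19./xp=-11./' h.py; python3 - <<'E'
from h import *
s=arm.read_state();print(s['clock'],s['position'],R.from_quat(s['ee_rot']).as_matrix().round(4).tolist(),s['contact_force'],s['wrist_torque'])
p,d,m=snap('wrist'); np.savez('w6.npz',p=p,d=d);P,ang,rr,r,k=dial(p,m,s)
for n,q in (('red',r),('dark',k)):
    print(n,q.sum(),np.percentile(ang[q],[5,25,50,75,95]).round(3),np.percentile(rr[q],[5,50,95]).round(1))
t=r&(rr<31.5);print('inner red',t.sum(),ang[t].mean(),ang[r].mean())
for lo,hi in((12,17),(17,22),(22,27),(27,30)):
    t=(k|(p.astype(int).sum(-1)<170))&(rr>lo)&(rr<hi)&(abs(ang)<.25)&(P[...,2]>57);print(lo,t.sum(),np.mean(ang[t]).round(3),(rr[t]*np.sin(ang[t])).mean().round(2))
# case centre: dial face extent at z=52
f=(abs(P[...,2]-52)<2)&(abs(P[...,1])<44)&(p.astype(int).sum(-1)>330);print('face y',np.percentile(P[f][:,1],[1,99]))
E
```

```text
10.5 [624.9934105  -82.8313969  190.33799454] [[-0.9999, -0.0138, 0.0011], [-0.0138, 0.9999, -0.0004], [-0.0011, -0.0004, -1.0]] [-0.02909452 -0.47518509 -2.98321471] [ 0.0103019  -0.08085218  0.02572555]
red 57 [0.186 0.225 0.282 0.326 0.365] [29.7 32.8 35.8]
dark 30 [-0.042 -0.009  0.008  0.033  0.064] [13.4 18.9 24.9]
inner red 18 0.2768300891774318 0.277389152701093
12 8 0.012 0.17
17 12 0.01 0.18
22 10 0.008 0.19
27 0 nan nan
face y [-42.89755468  43.00465773]
  return _methods._mean(a, axis=axis, dtype=dtype,
  ret = ret.dtype.type(ret / rcount)
<stdin>:8: RuntimeWarning: Mean of empty slice.
```

Mark ≈ 0.271, and the needle reads 0 with the tool level. Lowering to contact in small steps.

Emit:
send_rows:
  targets:
    - {"gripper":1,"x":0,"y":0,"z":0.2,"ax":0,"ay":0,"az":0}
    - {"gripper":1,"x":0,"y":0,"z":0.15,"ax":0,"ay":0,"az":0}
    - {"gripper":1,"x":0,"y":0,"z":0,"ax":0,"ay":0,"az":0}
    - {"gripper":1,"x":0,"y":0,"z":0,"ax":0,"ay":0,"az":0}
    - {"gripper":1,"x":0,"y":0,"z":0,"ax":0,"ay":0,"az":0}

```text
clock: 10.97
position: [624.8, -82.8, 186.3]
ee_rot: [-0.007, 1.0, -0.0, 0.0]
contact_force: [0.3, 0.3, -2.8]
gripper_width: 23.5
grasp_force: 61.6
```

Emit:
send_rows:
  targets:
    - {"gripper":1,"x":0,"y":0,"z":0.1,"ax":0,"ay":0,"az":0}
    - {"gripper":1,"x":0,"y":0,"z":0.1,"ax":0,"ay":0,"az":0}
    - {"gripper":1,"x":0,"y":0,"z":0,"ax":0,"ay":0,"az":0}
    - {"gripper":1,"x":0,"y":0,"z":0,"ax":0,"ay":0,"az":0}
    - {"gripper":1,"x":0,"y":0,"z":0,"ax":0,"ay":0,"az":0}

```text
clock: 11.38
position: [625.0, -82.9, 184.7]
ee_rot: [-0.007, 1.0, -0.0, 0.0]
contact_force: [-0.6, 0.1, -0.3]
gripper_width: 22.7
grasp_force: 61.8
```

Resting on the crown: z = 184.7 as predicted, with the weight taken up. Now I'll rock about the crown's centre, 106.7 mm below the TCP.

Emit:
send_rows:
  targets:
    - {"gripper":1,"x":0,"y":0.223,"z":0.002,"ax":1.2,"ay":0,"az":0}
    - {"gripper":1,"x":0,"y":0.223,"z":0.002,"ax":1.2,"ay":0,"az":0}
    - {"gripper":1,"x":0,"y":0.223,"z":0.002,"ax":1.2,"ay":0,"az":0}
    - {"gripper":1,"x":0,"y":0,"z":0,"ax":0,"ay":0,"az":0}
    - {"gripper":1,"x":0,"y":0,"z":0,"ax":0,"ay":0,"az":0}

```text
clock: 11.8
position: [624.9, -75.7, 184.5]
ee_rot: [-0.008, 0.999, -0.032, 0.001]
contact_force: [-0.1, -1.1, -0.6]
gripper_width: 23.3
grasp_force: 62.0
```

Emit:
send_rows:
  targets:
    - {"gripper":1,"x":0,"y":0.223,"z":0.002,"ax":1.2,"ay":0,"az":0}
    - {"gripper":1,"x":0,"y":0.223,"z":0.002,"ax":1.2,"ay":0,"az":0}
    - {"gripper":1,"x":0,"y":0.223,"z":0.002,"ax":1.2,"ay":0,"az":0}
    - {"gripper":1,"x":0,"y":0,"z":0,"ax":0,"ay":0,"az":0}
    - {"gripper":1,"x":0,"y":0,"z":0,"ax":0,"ay":0,"az":0}

```text
clock: 12.22
position: [624.9, -69.3, 184.0]
ee_rot: [-0.007, 0.998, -0.063, 0.001]
contact_force: [-1.3, -0.2, 1.4]
gripper_width: 23.6
grasp_force: 62.1
```

```bash
cat >> h.py <<'E'
def st(look=True):
    s=arm.read_state(); M=R.from_quat(s['ee_rot']).as_matrix(); o=np.array(s['position'])+M[:,2]*H; u=o-M[:,2]*6
    print(s['clock'],s['position'].round(2),'tilt',np.arctan2(-M[1,2],-M[2,2]).round(4),'pitch',M[0,2].round(4),'F',s['contact_force'].round(2),'T',s['wrist_torque'].round(3),'crown gap',(( np.array([625,-82.5,78])-u)@M[:,2]-12).round(2),'contact local y',((np.array([625,-82.5,78])-u)@M[:,1]).round(2))
    if look:
        p,d,m=snap('wrist');P,ang,rr,r,k=dial(p,m,s)
        print('mark',ang[r].mean().round(4) if r.any() else None,r.sum())
        t=(p.astype(int).sum(-1)<170)&(rr>13)&(rr<26)&(abs(ang)<.5)&(P[...,2]>57)&(P[...,1]<6)
        print('needle',ang[t].mean().round(4) if t.any() else None,t.sum())
        return p
E
python3 -c "
from h import *
st()"
```

```text
12.2167 [624.88 -69.34 183.99] tilt 0.1257 pitch 0.0028 F [-1.29 -0.2   1.43] T [-0.107  0.008 -0.027] crown gap 0.11 contact local y 0.24
mark 0.2801 52
needle 0.1799 31
```

Emit:
send_rows:
  targets:
    - {"gripper":1,"x":0,"y":0.223,"z":-0.005,"ax":1.2,"ay":0,"az":0}
    - {"gripper":1,"x":0,"y":0.223,"z":-0.005,"ax":1.2,"ay":0,"az":0}
    - {"gripper":1,"x":0,"y":0.223,"z":-0.005,"ax":1.2,"ay":0,"az":0}
    - {"gripper":1,"x":0,"y":0.223,"z":-0.005,"ax":1.2,"ay":0,"az":0}
    - {"gripper":1,"x":0,"y":0,"z":0,"ax":0,"ay":0,"az":0}

```text
clock: 12.68
position: [624.8, -60.4, 182.6]
ee_rot: [-0.007, 0.994, -0.105, 0.001]
contact_force: [-0.4, -1.3, 2.2]
gripper_width: 23.5
grasp_force: 62.2
```

Emit:
send_rows:
  targets:
    - {"gripper":1,"x":0,"y":0.223,"z":-0.003,"ax":1.2,"ay":0,"az":0}
    - {"gripper":1,"x":0,"y":0.223,"z":-0.003,"ax":1.2,"ay":0,"az":0}
    - {"gripper":1,"x":0,"y":0.18,"z":-0.003,"ax":1.0,"ay":0,"az":0}
    - {"gripper":1,"x":0,"y":0,"z":0,"ax":0,"ay":0,"az":0}
    - {"gripper":1,"x":0,"y":0,"z":0,"ax":0,"ay":0,"az":0}

```text
clock: 13.1
position: [624.6, -54.5, 181.3]
ee_rot: [-0.007, 0.991, -0.134, 0.001]
contact_force: [0.1, 0.0, 2.0]
gripper_width: 23.2
grasp_force: 62.2
```

Emit:
send_rows:
  targets:
    - {"gripper":1,"x":0,"y":0,"z":0,"ax":0,"ay":0,"az":0}
    - {"gripper":1,"x":0,"y":0,"z":0,"ax":0,"ay":0,"az":0}
    - {"gripper":1,"x":0,"y":0,"z":0,"ax":0,"ay":0,"az":0}
    - {"gripper":1,"x":0,"y":0,"z":0,"ax":0,"ay":0,"az":0}
    - {"gripper":1,"x":0,"y":0,"z":0,"ax":0,"ay":0,"az":0}

```text
clock: 13.52
position: [624.6, -54.5, 181.3]
ee_rot: [-0.007, 0.991, -0.134, 0.001]
contact_force: [-0.3, 0.1, 2.2]
gripper_width: 23.3
grasp_force: 62.3
```

Emit:
send_rows:
  targets:
    - {"gripper":1,"x":0,"y":0,"z":0,"ax":0,"ay":0,"az":0}
    - {"gripper":1,"x":0,"y":0,"z":0,"ax":0,"ay":0,"az":0}
    - {"gripper":1,"x":0,"y":0,"z":0,"ax":0,"ay":0,"az":0}
    - {"gripper":1,"x":0,"y":0,"z":0,"ax":0,"ay":0,"az":0}
    - {"gripper":1,"x":0,"y":0,"z":0,"ax":0,"ay":0,"az":0}

```text
clock: 13.93
position: [624.6, -54.5, 181.2]
ee_rot: [-0.007, 0.991, -0.134, 0.001]
contact_force: [0.3, 0.3, 4.1]
gripper_width: 23.1
grasp_force: 62.3
```

```bash
python3 -c "
from h import *
p=st()
cv2.imwrite('pics/w7.png',cv2.resize(p[185:265,214:344],None,fx=6,fy=6,interpolation=2)[:,:,::-1])
st()"
```

```text
13.9333 [624.63 -54.49 181.23] tilt 0.2692 pitch 0.0044 F [0.31 0.31 4.09] T [ 0.316 -0.095 -0.037] crown gap 0.26 contact local y 0.46
mark 0.277 56
needle 0.3603 34
13.9833 [624.61 -54.46 181.22] tilt 0.2692 pitch 0.0044 F [0.12 0.36 4.18] T [ 0.311 -0.055  0.056] crown gap 0.26 contact local y 0.43
mark 0.2774 56
needle 0.3651 32
```

View pics/w7.png

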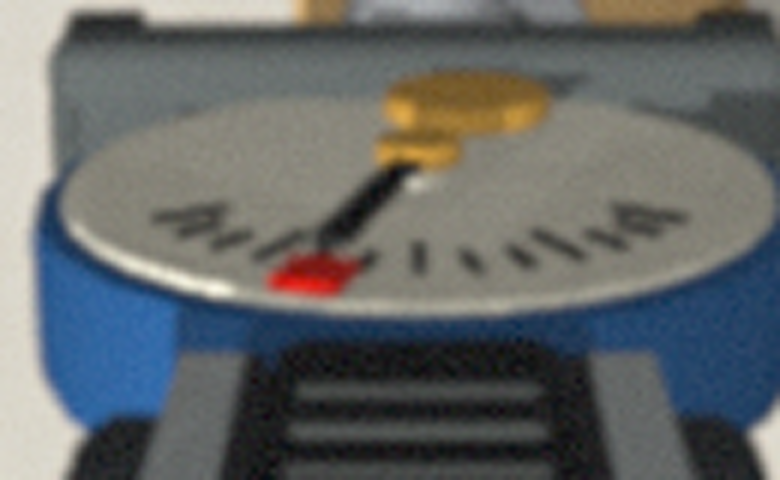

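The needle lies on the red mark (tip at crop (325,245), mark centre (315,273)). The contact force is creeping up, so I'll ease it slightly and recheck.

Emit:
send_rows:
  targets:
    - {"gripper":1,"x":0,"y":0,"z":-0.02,"ax":0,"ay":0,"az":0}
    - {"gripper":1,"x":0,"y":0,"z":-0.02,"ax":0.1,"ay":0,"az":0}
    - {"gripper":1,"x":0,"y":0,"z":0,"ax":0,"ay":0,"az":0}
    - {"gripper":1,"x":0,"y":0,"z":0,"ax":0,"ay":0,"az":0}
    - {"gripper":1,"x":0,"y":0,"z":0,"ax":0,"ay":0,"az":0}

```text
clock: 14.45
position: [624.5, -54.3, 181.2]
ee_rot: [-0.007, 0.991, -0.135, 0.001]
contact_force: [0.5, -0.1, 2.4]
gripper_width: 23.3
grasp_force: 62.2
```

Emit:
send_rows:
  targets:
    - {"gripper":1,"x":0,"y":0,"z":0,"ax":0,"ay":0,"az":0}
    - {"gripper":1,"x":0,"y":0,"z":0,"ax":0,"ay":0,"az":0}
    - {"gripper":1,"x":0,"y":0,"z":0,"ax":0,"ay":0,"az":0}
    - {"gripper":1,"x":0,"y":0,"z":0,"ax":0,"ay":0,"az":0}
    - {"gripper":1,"x":0,"y":0,"z":0,"ax":0,"ay":0,"az":0}

```text
clock: 14.87
position: [624.5, -54.4, 181.3]
ee_rot: [-0.007, 0.991, -0.135, 0.001]
contact_force: [0.7, 0.2, 0.3]
gripper_width: 23.2
grasp_force: 62.1
```

```bash
python3 - <<'E'
from h import *
for i in range(4):
    p=st(); s=arm.read_state(); m=arm.camera_model('wrist'); P,ang,rr,r,k=dial(p,m,s)
    g=p.astype(float).sum(-1); res=[]
    for lo,hi in((12,16),(16,20),(20,25)):
        t=(rr>lo)&(rr<hi)&(P[...,2]>57)&(abs(ang-.28)<.35); w=np.clip(260-g[t],0,None); res.append(((w*ang[t]).sum()/w.sum()).round(3))
    print(res)
E
```

```text
14.8667 [624.48 -54.37 181.26] tilt 0.2708 pitch 0.004 F [0.68 0.18 0.29] T [ 0.477 -0.542  0.134] crown gap 0.32 contact local y 0.51
mark 0.2708 56
needle 0.3638 32
[np.float64(0.385), np.float64(0.356), np.float64(0.347)]
14.9167 [624.45 -54.36 181.24] tilt 0.2708 pitch 0.0039 F [2.63 0.56 0.3 ] T [ 0.505 -0.596  0.135] crown gap 0.3 contact local y 0.5
mark 0.2703 56
needle 0.3572 34
[np.float64(0.378), np.float64(0.354), np.float64(0.345)]
14.9667 [624.44 -54.37 181.22] tilt 0.2708 pitch 0.0039 F [1.59 0.85 0.59] T [ 0.508 -0.588  0.179] crown gap 0.29 contact local y 0.51
mark 0.2754 54
needle 0.354 38
[np.float64(0.379), np.float64(0.356), np.float64(0.346)]
15.0167 [624.43 -54.34 181.22] tilt 0.2708 pitch 0.0039 F [ 2.42 -0.29  0.53] T [ 0.533 -0.6    0.175] crown gap 0.3 contact local y 0.48
mark 0.2709 56
needle 0.358 36
[np.float64(0.38), np.float64(0.354), np.float64(0.35)]
```

```bash
python3 - <<'E'
from h import *
acc=[]
for i in range(5):
    s=arm.read_state(); m=arm.camera_model('wrist'); p,d=arm.get_image('wrist'); acc.append((p.astype(float),d))
p=np.mean([a[0] for a in acc],0); d=np.median([a[1] for a in acc],0)
np.savez('w8.npz',p=p,d=d)
Rt=R.from_quat(s['ee_rot']).as_matrix()
G=(wcloud(d,m)-(np.array(s['position'])+Rt[:,2]*H))@(Rt@np.diag([-1,1,-1]))
v,u=np.mgrid[:420,:560]
box=(u>225)&(u<340)&(v>195)&(v<238)
r=box&(p[...,0]>1.7*p[...,1])&(p[...,0]>70)
for vv in range(v[r].min(),v[r].max()+1):
    q=r&(v==vv);print('red',vv,u[q].min(),u[q].max(),np.median(G[q],0).round(2))
n=box&(p.sum(-1)<200)&(u<286)&(u>262)&(v>210)&(v<229)
for vv in range(211,229):
    q=n&(v==vv)
    if q.any(): print('needle',vv,u[q].min(),u[q].max(),np.average(u[q],weights=220-p.sum(-1)[q]).round(2),np.median(G[q],0).round(2))
f=box&(p.min(-1)>110)&(v>205)&(v<225);print('face x',np.percentile(G[f][:,0],[10,50,90]))
st(False)
E
```

```text
red 227 267 268 [-10.58  -8.69  78.2 ]
red 228 262 271 [-11.13  -9.05  81.38]
red 229 261 274 [-11.09  -8.48  82.84]
red 230 260 273 [-11.09  -8.94  84.38]
red 231 259 272 [-11.09  -9.35  85.93]
red 232 259 271 [-10.82  -9.59  86.67]
red 233 259 270 [-10.26  -9.86  86.64]
red 234 267 269 [-9.9  -8.04 87.12]
needle 212 280 282 281.01 [-13.28  -1.54  59.08]
needle 213 278 282 280.17 [-13.13  -2.12  60.64]
needle 214 277 280 278.74 [-13.23  -2.97  62.97]
needle 215 276 280 277.96 [-13.15  -3.23  64.67]
needle 216 275 279 277.09 [-13.22  -3.77  66.83]
needle 217 274 278 276.18 [-13.11  -4.31  68.37]
needle 218 273 278 275.39 [-13.17  -4.55  70.42]
needle 219 272 277 274.41 [-13.13  -5.05  72.12]
needle 220 271 276 273.34 [-13.13  -5.56  73.9 ]
needle 221 270 275 272.31 [-13.17  -6.05  75.76]
needle 222 268 274 271.16 [-13.23  -6.79  77.66]
needle 223 267 273 270.22 [-13.22  -7.29  79.33]
needle 224 263 272 269.21 [-12.96  -7.77  80.21]
needle 225 267 271 268.74 [-12.48  -7.77  80.43]
needle 226 267 268 267.6 [-10.21  -8.82  75.49]
needle 227 267 283 271.6 [-10.4   -8.48  77.68]
needle 228 266 283 271.88 [-10.64  -6.75  79.99]
face x [-9.72067314 -9.57384231 -9.43096942]
15.3167 [624.43 -54.37 181.24] tilt 0.2708 pitch 0.0039 F [ 1.97 -0.34 -0.38] T [ 0.621 -0.604  0.101] crown gap 0.3 contact local y 0.51
```

Needle and mark agree to about 0.01 rad by depth. I'll check that contact and stillness hold.

Emit:
send_rows:
  targets:
    - {"gripper":1,"x":0,"y":0,"z":0,"ax":0,"ay":0,"az":0}
    - {"gripper":1,"x":0,"y":0,"z":0,"ax":0,"ay":0,"az":0}
    - {"gripper":1,"x":0,"y":0,"z":0,"ax":0,"ay":0,"az":0}
    - {"gripper":1,"x":0,"y":0,"z":0,"ax":0,"ay":0,"az":0}
    - {"gripper":1,"x":0,"y":0,"z":0,"ax":0,"ay":0,"az":0}

```text
clock: 15.73
position: [624.4, -54.4, 181.3]
ee_rot: [-0.007, 0.991, -0.135, 0.001]
contact_force: [1.4, 0.5, 0.2]
gripper_width: 23.4
grasp_force: 61.9
```

Emit:
send_rows:
  targets:
    - {"gripper":1,"x":0,"y":0,"z":0,"ax":0,"ay":0,"az":0}
    - {"gripper":1,"x":0,"y":0,"z":0,"ax":0,"ay":0,"az":0}
    - {"gripper":1,"x":0,"y":0,"z":0,"ax":0,"ay":0,"az":0}
    - {"gripper":1,"x":0,"y":0,"z":0,"ax":0,"ay":0,"az":0}
    - {"gripper":1,"x":0,"y":0,"z":0,"ax":0,"ay":0,"az":0}

```text
clock: 16.15
position: [624.4, -54.4, 181.3]
ee_rot: [-0.007, 0.991, -0.135, 0.001]
contact_force: [1.2, 1.3, -0.4]
gripper_width: 23.4
grasp_force: 61.9
```

```bash
python3 - <<'E'
from h import *
st(False)
E
```

```text
16.15 [624.37 -54.39 181.28] tilt 0.2709 pitch 0.0037 F [ 1.19  1.28 -0.45] T [ 0.782 -0.549  0.177] crown gap 0.34 contact local y 0.55
```

Emit:
send_rows:
  targets:
    - {"gripper":1,"x":0,"y":0,"z":0.012,"ax":0,"ay":0,"az":0}
    - {"gripper":1,"x":0,"y":0,"z":0,"ax":0,"ay":0,"az":0}
    - {"gripper":1,"x":0,"y":0,"z":0,"ax":0,"ay":0,"az":0}
    - {"gripper":1,"x":0,"y":0,"z":0,"ax":0,"ay":0,"az":0}
    - {"gripper":1,"x":0,"y":0,"z":0,"ax":0,"ay":0,"az":0}

```text
clock: 16.57
position: [624.4, -54.4, 181.3]
ee_rot: [-0.007, 0.991, -0.135, 0.001]
contact_force: [0.9, 1.6, -0.2]
gripper_width: 23.6
grasp_force: 62.0
```

Emit:
send_rows:
  targets:
    - {"gripper":1,"x":0,"y":0,"z":0,"ax":0,"ay":0,"az":0}
    - {"gripper":1,"x":0,"y":0,"z":0,"ax":0,"ay":0,"az":0}
    - {"gripper":1,"x":0,"y":0,"z":0,"ax":0,"ay":0,"az":0}
    - {"gripper":1,"x":0,"y":0,"z":0,"ax":0,"ay":0,"az":0}
    - {"gripper":1,"x":0,"y":0,"z":0,"ax":0,"ay":0,"az":0}

```text
clock: 16.98
position: [624.4, -54.4, 181.3]
ee_rot: [-0.007, 0.991, -0.135, 0.001]
contact_force: [1.9, 0.3, -0.5]
gripper_width: 23.3
grasp_force: 62.0
```

Emit:
send_rows:
  targets:
    - {"gripper":1,"x":0,"y":0,"z":0,"ax":0,"ay":0,"az":0}
    - {"gripper":1,"x":0,"y":0,"z":0,"ax":0,"ay":0,"az":0}
    - {"gripper":1,"x":0,"y":0,"z":0,"ax":0,"ay":0,"az":0}
    - {"gripper":1,"x":0,"y":0,"z":0,"ax":0,"ay":0,"az":0}
    - {"gripper":1,"x":0,"y":0,"z":0,"ax":0,"ay":0,"az":0}

```text
clock: 17.4
position: [624.4, -54.4, 181.3]
ee_rot: [-0.007, 0.991, -0.135, 0.001]
contact_force: [0.9, 0.9, -0.1]
gripper_width: 23.4
grasp_force: 62.0
```

```bash
python3 - <<'E'
from h import *
st(False)
for i in range(3):
    s=arm.read_state(); m=arm.camera_model('wrist'); p,d=arm.get_image('wrist'); p=p.astype(float)
    Rt=R.from_quat(s['ee_rot']).as_matrix()
    G=(wcloud(d,m)-(np.array(s['position'])+Rt[:,2]*H))@(Rt@np.diag([-1,1,-1]))
    for vv in (218,220,222,223):
        q=np.arange(262,287); q=q[p[vv,262:287].sum(-1)<220]; print(vv,np.average(q,weights=225-p[vv,q].sum(-1)).round(2),np.median(G[vv,q],0).round(2),end=' ')
    q=np.arange(255,280); q=q[(p[230,255:280,0]>1.7*p[230,255:280,1])];print('red230',q.mean(),np.median(G[230,q],0).round(2))
E
```

```text
17.4 [624.42 -54.44 181.28] tilt 0.271 pitch 0.0039 F [ 0.86  0.87 -0.14] T [ 0.977 -0.408  0.11 ] crown gap 0.33 contact local y 0.6
218 275.49 [-13.1   -4.54  70.27] 220 273.39 [-13.14  -5.55  73.98] 222 271.28 [-13.08  -6.8   77.3 ] 223 270.27 [-13.    -7.29  78.73] red230 266.5 [-10.99  -8.92  84.2 ]
218 275.47 [-13.17  -4.53  70.51] 220 273.4 [-13.13  -5.54  73.98] 222 271.2 [-13.28  -6.8   77.9 ] 223 270.28 [-13.1   -7.27  79.04] red230 266.5 [-11.19  -8.91  84.75]
218 275.45 [-13.15  -4.54  70.53] 220 273.56 [-13.04  -5.53  73.79] 222 271.16 [-13.21  -6.78  77.78] 223 270.35 [-13.16  -7.27  79.32] red230 266.5 [-11.12  -8.93  84.65]
```

Needle is still and on the mark, with contact at about 3 N. Handing in.

```bash
python3 -c "
from bench import arm
print(arm.job_done())"
```

```text
the job is handed in; nothing more can be done
None
```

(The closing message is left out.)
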